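# Load the slide reader and hold its filter bar at the middle notch

## Robot

A 7-joint arm with a two-finger parallel gripper is mounted at the origin on the work surface. World frame = base frame: x ahead of the robot, y to its left, z up, the work surface at z = 0. Lengths are in mm, angles in rad, forces in N, time in s.
With the tool pointing down it reaches from about 425 to 800 mm from the base axis. Payload 8.3 kg.
Tool frame: the origin (TCP) lies midway between the tips of the shut fingers; the grasp point (between the pads) lies 19 mm behind it; z points along the fingers, y is the direction in which the jaws open and shut (so a half turn about z gives the same grasp; the last joint's range is limited). The gripper opens to 85 mm and grips with 20 to 120 N. Pads are 22 mm wide; open, the fingers measure 114 mm over their backs; the gripper's body (76 mm by 85 mm) begins 54 mm behind the grasp point. The pads swing forward as they close: fully open they stand 13 mm farther back than shut.
Start: joints at [1.157, 0.383, 0.016, 1.37, -0.006, 1.388, -0.046], TCP at [214.817, -586.904, 231.279] pointing down, gripper open.
Joint ranges: [-2.95, 2.95], [-0.25, 2.06], [-1.52, 1.56], [0.18, 2.33], [-1.44, 4.58], [0.02, 2.06], [-3.01, 3.01]. Speed limits (rad/s): [2.39, 2.39, 3.01, 3.01, 3.14, 3.14, 3.14].

## Interface

Orientations are given as a unit quaternion [x, y, z, w].
In Python, from bench import r gives the robot as it stands.
- The arm moves only by the shell command python3 -m crank 'ROWS' [FORCE]. ROWS is JSON, a list that holds one entry, the list of rows, each a list of 7 numbers: the turn, a rotation vector about the tool's x, y, z in units of 180 degrees (1.0 is 180 degrees), then the shift along the tool's x, y, z in units of 0.2 m (1.0 is 0.2 m), then the opening in per cent of the stroke, from 0 (shut) to 100 (fully open). In form: [[[wx, wy, wz, dx, dy, dz, gripper], ...]]. A call has 1 to 10 rows; each row is the pose to reach, as a shift and turn from the pose commanded when the call began, along the tool's axes at that moment, turning the shorter way round; what a row does not reach only later rows make up. A row lasts 1/12 s, in which the tool goes at most 41.7 mm and 7.16 degrees, less where a joint would pass 70% of its speed; a pose out of reach is approached as far as the arm can. A call with a number of a shift or a turn outside -1 to 1 is refused whole. A call with a gripper value outside its range is refused whole. The fingers move at their own pace and stop on an object; FORCE is the grip in N (left out, the last holds). Time passes only in rows, so rows that repeat a pose let the fingers close. It gives the time, the measured TCP pose, the force and the opening at its end, in the units of the state.
- r.read_state(): the state, without advancing time (a new reading comes with each control period).
- r.grab_frame(name): name is "side" or "top"; returns the picture (384x512x3 uint8, red, green, blue); there is no depth.
- r.calibration(name): a dict with "intrinsics" (3x3 intrinsics, pixels), "k1" (the pictures are not rectified: a ray, as slopes to the right and down, at radius r is drawn at 1 + k1 r^2 times it, then the intrinsics apply), "world_to_cam" (4x4, takes a point from world to camera coordinates). Camera axes: x right, y down, z forward; pixel columns grow to the right and rows downward; lengths in mm; the calibration is good to about 2 mm. A picture is of the moment at which its call begins. calibration takes no time and is no camera call.
- r.sign_off(): hands the job in, once; it reports no verdict.
The state is a dict: "t": time; "q": joint angles; "qvel": joint speeds; "joint_torque": joint torques, N m; "tool_pos": TCP position; "ee_rot": TCP orientation; "wrist_force": force on the tool from outside, world axes, zero at the start; "moment": the same for the moment, N m; "width": opening from 0.0 (shut) to 1.0 (fully open).
Only numpy, scipy, OpenCV 4.12 (cv2) and the standard library are available. Lean on these libraries where they do the work, as an engineer would, in place of code of your own. Each camera call takes 0.05 s, during which the arm holds its last target. There are 200 camera calls.

## Task

Lift the slide carrier by its central grip, lay it flat and square in the pocket of the slide reader's open drawer without dropping it, and slide the drawer fully shut. Then take the upright grip of the filter bar on the reader's deck between the fingers and slide the bar inward, towards the head, until the ball clicks into its middle notch, without running on past it, and finish there: keep the bar pinched and still at the notch, do not let go. Leave the slide box, the bottle and the timer where they stand.

Things in the scene. Friction and masses are not known exactly. Their poses are not given: they have to be found in the camera images.
- reader: Slide reader for stained blood smears, pale grey, fixed: low body 220 (x) x 300 (y) mm, flat deck 74 mm high, optical head on the left of the deck, filter bar on the open right of it. Origin on the counter under the body's centre; -x is its front (faces the robot), +y its left as the robot sees it, z up. Drawer bay in the front under the head, y 0..120 mm, ceiling at 64 mm.
- head_foot (a point): Front right lower corner of the optical head, on the deck. From here the head reaches 165 mm to the reader's +x, 137 mm to its +y and 95 mm up (its top is 169 mm above the counter; a camera tube on it reaches 204 mm). The deck to the right of it (-y), 144 mm wide, is open.
- drawer: Grey drawer of the reader, starts open. Origin at the centre of its pocket's floor, 25 mm above the counter; axes as the reader's. Pocket 104 (x) x 92 (y) mm inside; walls 12 mm high, 4 mm thick at sides and back; at the front the panel (inner face x = -52 mm) rises 37 mm above the floor. Shut: the origin is at reader x = -56, y = 60 mm.
- drawer_front (a point): Centre of the outer face of the drawer's pale front panel, 40 mm above the counter. The face is flat, without a handle, 116 mm wide and 44 mm high, looks to the reader's -x: push here to shut.
- drawer_slide (a joint): How far the drawer is out, m: 0 fully shut (end stop), 0.120 fully open; opens to the reader's -x. Starts at 0.110 to 0.119. About 1.5 N of friction; stays where it is left.
- carrier: Slide carrier, loose, 90 g: aluminium plate 96 (x) x 84 (y) x 6 mm with two glass slides across it (along y), near the ends, and a black grip in the middle. Origin at the centre of the underside, z up. Fits the pocket with its x along the drawer's x, either way round, 4 mm free all round. Starts flat on the counter, right of the open drawer or left of it (swaps with the slide box).
- carrier_grip (a point): Centre of the top of the carrier's grip, a block 24 (x) x 18 (y) mm, from 6 to 32 mm above the underside. Pinch it across its 18 mm (carrier's y): the fingertips then stand over the bare middle band, 36 mm wide in x, between the slides.
- filter_bar: Filter bar: flat aluminium bar, 28 mm wide (x), 6 mm thick, 175 mm long (y), in an open guide on the deck, running into the right side of the head. Origin on its underside under the grip, 78 mm above the counter; axes as the reader's. Its front edge has three notches 6 mm wide, 22, 50 and 78 mm to +y of the grip's centre. At the middle notch the origin is at reader x = -30, y = -85 mm.
- filter_grip (a point): Centre of the top of the bar's upright black grip at its outer (-y) end, 116 mm above the counter. The grip is 24 (x) x 14 (y) mm and stands 32 mm above the bar (its foot 84 mm above the counter). Pinch it across its 14 mm (y).
- ball_plunger (a point): Centre of the sprung steel ball (8 mm) that presses on the bar's front edge, at reader x = -48, y = -35 mm, 81 mm above the counter; its brass barrel is 12 mm thick and runs 26 mm from here to the reader's -x. At the middle notch, that notch faces the ball, which drops 1.3 mm into it.
- filter_slide (a joint): How far the bar is pulled out, m: grows to the reader's -y; 0 pushed fully in, 0.078 outer stop. Notches at 0.004, 0.032 (the middle one), 0.060. Starts at 0.044 to 0.074: push inward (+y). It slides with about 2 N; the ball draws it into a notch from up to 2 mm away, and pushing it out of one, either way, takes about 5 N.
- slide_box: Bystander: closed slide box, grey with white lid, 102 x 87 x 35 mm, loose. Origin at the centre of the underside.
- oil_bottle: Bystander: small amber bottle with a black cap, 34 mm across, 70 mm high, loose, standing. Origin at the centre of the underside.
- timer: Bystander: flat white countdown timer, 45 x 70 x 22 mm, loose. Origin at the centre of the underside.
Things that resemble listed ones, but are neither listed nor needed, are in the scene too. Leave any green or red look-alike of the carrier alone.

How it is judged:
By the outcome, as a careful person would: the job done as asked, in the order asked, and still so for the second after the job is handed in, while the arm keeps its last pose, push and grip.
It also fails if it takes over 66 s, if anything falls off the work surface, if the arm or the gripper's body presses on something with over 40 N, if the wrist force passes 120 N, or if a joint passes its speed limit or range.

## Working session

There is one attempt and no reset: what is moved stays moved. The work goes in short steps, Python scripts to look and compute and a shell command to move; the robot and the scene stay as the last step left them, time stands still between calls to the robot, and variables do not carry over. Pictures are saved under pics/ and viewed, about 8 in all and at most 12, crops included, and the job is handed in when it is done.

```bash
mkdir -p pics; ls; cat > h.py <<'E'
import numpy as np, cv2
from bench import r
from scipy.spatial.transform import Rotation as R
def snap(cam,fn):
    im=np.asarray(r.grab_frame(cam)); cv2.imwrite('pics/'+fn,im[:,:,::-1]); return im
def ray(cam,uv):
    c=r.calibration(cam); K=np.array(c['intrinsics']); T=np.array(c['world_to_cam'])
    d=np.linalg.inv(K)@[uv[0],uv[1],1]; d=d[:2]; p=d.copy()
    for _ in range(30): p=d/(1+c['k1']*(p@p))
    Rm=T[:3,:3]; return -Rm.T@T[:3,3], Rm.T@np.array([p[0],p[1],1])
def plane(cam,uv,z):
    o,d=ray(cam,uv); return o+d*(z-o[2])/d[2]
def proj(cam,P):
    c=r.calibration(cam); K=np.array(c['intrinsics']); T=np.array(c['world_to_cam'])
    p=T[:3,:3]@np.array(P)+T[:3,3]; s=p[:2]/p[2]; s=s*(1+c['k1']*(s@s)); return (K@[s[0],s[1],1])[:2]
E
python3 - <<'E'
from h import *
a=snap('top','t0.png'); b=snap('side','s0.png')
cv2.imwrite('pics/both0.png',cv2.resize(np.hstack([a,b])[:,:,::-1],(800,300)))
cv2.imwrite('pics/t0b.png',cv2.resize(a[:,:,::-1],(800,600),interpolation=cv2.INTER_CUBIC))
cv2.imwrite('pics/s0b.png',cv2.resize(b[:,:,::-1],(800,600),interpolation=cv2.INTER_CUBIC))
for c in('top','side'): print(r.calibration(c))
print(r.read_state())
E
```

```text
pics
{'intrinsics': array([[384.10037124,   0.        , 246.80908055],
       [  0.        , 384.10037124, 198.32501247],
       [  0.        ,   0.        ,   1.        ]]), 'k1': 0.027180071156457025, 'world_to_cam': array([[-1.33552592e-02, -9.99908204e-01,  2.28466800e-03,
         1.65611103e+02],
       [-9.97137539e-01,  1.31481275e-02, -7.44570702e-02,
         4.98922312e+02],
       [ 7.44201963e-02, -3.27252170e-03, -9.97221603e-01,
         1.45859843e+03],
       [ 0.00000000e+00,  0.00000000e+00,  0.00000000e+00,
         1.00000000e+00]])}
{'intrinsics': array([[385.27379755,   0.        , 251.21403308],
       [  0.        , 385.27379755, 190.78886546],
       [  0.        ,   0.        ,   1.        ]]), 'k1': -0.02841015522131451, 'world_to_cam': array([[ 9.77369914e-01, -2.11165266e-01,  1.25412158e-02,
        -4.32609604e+02],
       [-1.52594661e-01, -7.44854924e-01, -6.49542925e-01,
         2.48664785e+02],
       [ 1.46502291e-01,  6.32929990e-01, -7.60221485e-01,
         1.21025725e+03],
       [ 0.00000000e+00,  0.00000000e+00,  0.00000000e+00,
         1.00000000e+00]])}
{'t': 0.1, 'q': array([ 1.15710531,  0.38414935,  0.01638555,  1.37103176, -0.00630763,
        1.38823348, -0.04650915]), 'qvel': array([ 0.00034571, -0.00208214,  0.00162719, -0.00326113,  0.00029932,
        0.0009764 , -0.00015644]), 'joint_torque': array([ 2.34069274e-03, -6.29136586e+01,  8.47340170e-01, -3.72756350e+01,
        1.69322616e-02,  1.05223575e-02, -4.45833552e-05]), 'tool_pos': array([ 214.65004883, -586.49601945,  230.38974688]), 'ee_rot': array([ 9.84653442e-01,  1.74518807e-01, -1.65638412e-04, -8.70787855e-04]), 'wrist_force': array([-0.36132714, -0.16990587,  0.11663595]), 'moment': array([-0.00547533, -0.04100843, -0.01820431]), 'width': 1.0002705030400199}
```

View pics/t0b.png

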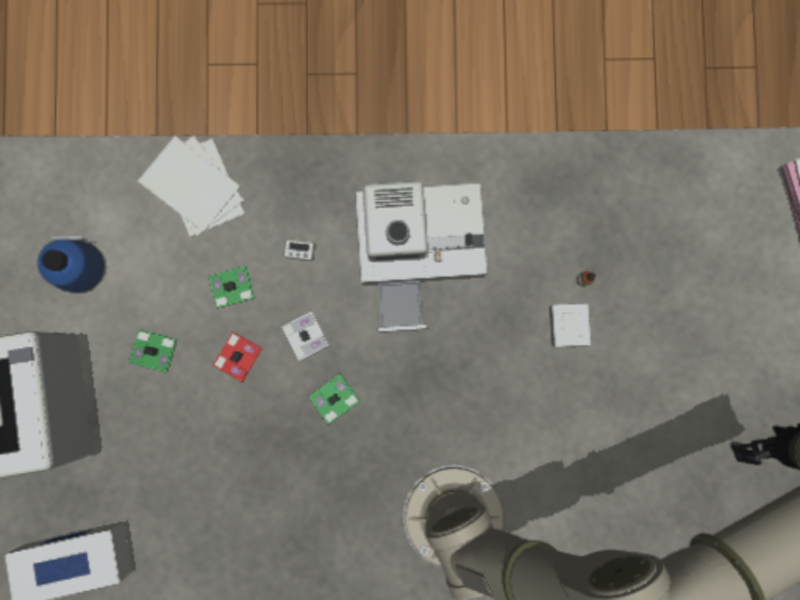

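View pics/s0b.png

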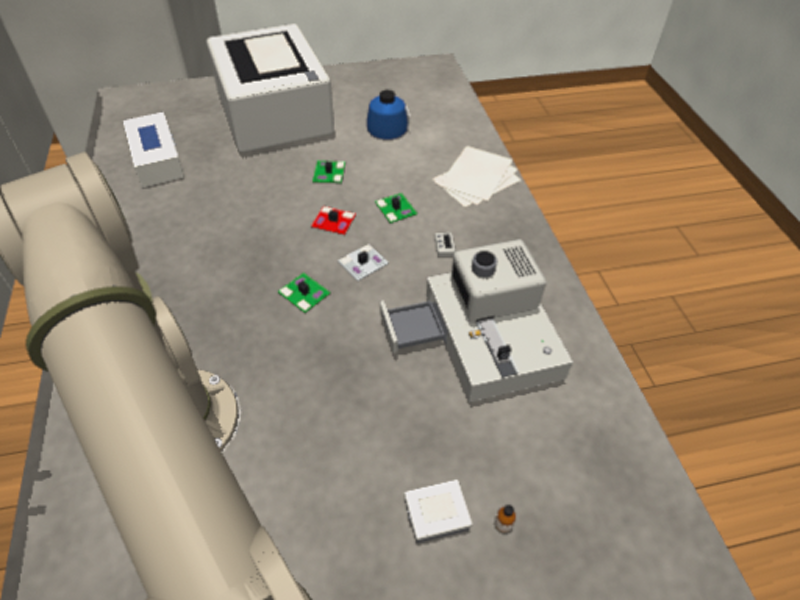

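The top view shows the reader at about (420,230) with its open drawer at (402,305). There are five carrier-like things: silver/white at (305,336), green at (231,287), (152,351) and (334,399), and red at (237,356). Only the silver one matches the bare aluminium plate. The slide box is at (571,325), so the carrier is on the left. I'll confirm it in an enlarged crop.

```bash
python3 - <<'E'
from h import *
a=cv2.imread('pics/t0.png')[110:220,170:320]; b=cv2.imread('pics/s0.png')[145:265,210:370]
cv2.imwrite('pics/tc.png',cv2.resize(a,None,fx=5,fy=5,interpolation=cv2.INTER_CUBIC))
cv2.imwrite('pics/sc.png',cv2.resize(b,None,fx=5,fy=5,interpolation=cv2.INTER_CUBIC))
E
```

```text
(no output)
```

View pics/tc.png

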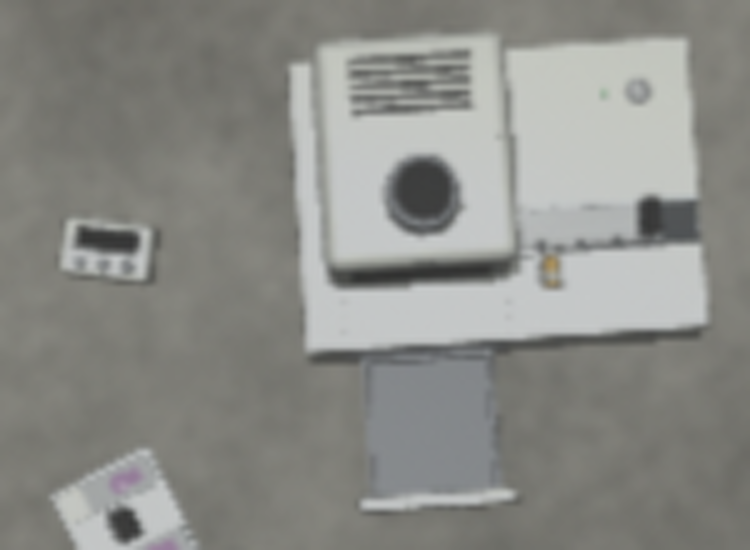

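View pics/sc.png

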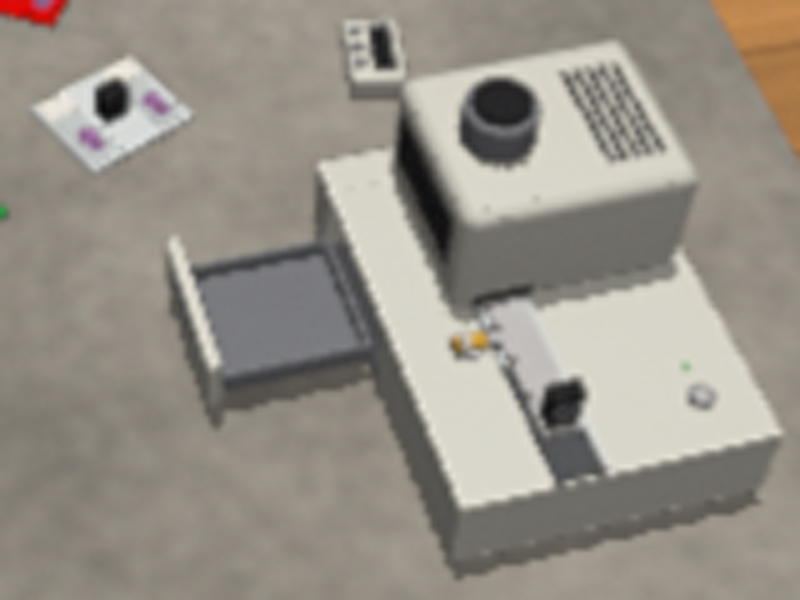

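The crops confirm the silver carrier: bare aluminium, two slides with purple smears, black grip. It is at top-crop (125,523) and side-crop (112,100). The drawer pocket is at (432,425), the bar grip at (650,215) and the brass plunger at (551,268) in the top crop.

```bash
cat >> h.py <<'E'
def edge(g,p,q,h=3,n=25):
    p,q=np.array(p,float),np.array(q,float); d=(q-p)/np.linalg.norm(q-p); nn=np.array([-d[1],d[0]])
    s=np.arange(-h,h+.01,.2); pts=[]
    for t in np.linspace(.1,.9,n):
        c=p+(q-p)*t; P=(c+s[:,None]*nn).astype(np.float32)
        v=cv2.remap(g,P[:,0],P[:,1],cv2.INTER_LINEAR).ravel(); w=np.abs(np.gradient(v)); w[w<.6*w.max()]=0
        pts.append(c+nn*(s*w).sum()/w.sum())
    vx,vy,x,y=cv2.fitLine(np.array(pts,np.float32),cv2.DIST_HUBER,0,.01,.01).ravel(); return np.array([x,y]),np.array([vx,vy])
def meet(a,b):
    t=np.linalg.solve(np.c_[a[1],-b[1]],b[0]-a[0]); return a[0]+a[1]*t[0]
def tc(u,v,o=(170,110)): return np.array([(u+.5)/5-.5+o[0],(v+.5)/5-.5+o[1]])
def sc(u,v): return tc(u,v,(210,145))
E
cat > m.py <<'E'
from h import *
T=cv2.imread('pics/t0.png'); S=cv2.imread('pics/s0.png')
gt=cv2.cvtColor(T,6).astype(np.float32); gs=cv2.cvtColor(S,6).astype(np.float32)
ang=lambda v:np.degrees(np.arctan2(v[1],v[0]))
# reader
res={}
for n,cam,g,f,fl,fr,br in(('top','top',gt,tc,(308,352),(707,326),(687,40)),('side','side',gs,sc,(320,162),(458,510),(782,435))):
    e1=edge(g,f(*fl),f(*fr));e2=edge(g,f(*fr),f(*br))
    C=plane(cam,meet(e1,e2),74); A=plane(cam,e1[0]+e1[1]*20,74)-plane(cam,e1[0]-e1[1]*20,74); B=plane(cam,e2[0]+e2[1]*20,74)-plane(cam,e2[0]-e2[1]*20,74)
    print(n,'FR corner',C.round(1),'front edge ang',ang(A).round(2),'right edge',ang(B).round(2))
# carrier
for cam,I,o in(('top',T,(230,213)),('side',S,(232,165))):
    x0,y0,x1,y1=(170,190,215,235) if cam=='top' else (212,150,252,182)
    k=4; c=cv2.resize(I[y0:y1,x0:x1],None,fx=k,fy=k,interpolation=cv2.INTER_CUBIC)
    d=np.abs(c.astype(int)-np.median(c.reshape(-1,3),0)).max(2)
    m=(cv2.cvtColor(c,6)>150).astype(np.uint8); m=cv2.morphologyEx(m,cv2.MORPH_CLOSE,np.ones((25,25)))
    cs,_=cv2.findContours(m,0,1); q=cv2.convexHull(max(cs,key=cv2.contourArea))
    q=cv2.approxPolyN(q,4).reshape(-1,2); q=(q+.5)/k-.5+[x0,y0]
    e=[edge(gt if cam=='top' else gs,q[i],q[(i+1)%4],2) for i in range(4)]
    P=np.array([plane(cam,meet(e[i-1],e[i]),6) for i in range(4)])
    print(cam,'carrier',q.round(1).tolist(),'ctr',P.mean(0).round(1),[(np.linalg.norm(P[(i+1)%4]-P[i]).round(1),ang(P[(i+1)%4]-P[i]).round(1)) for i in range(4)])
    dk=(cv2.cvtColor(c,6)<60).astype(np.uint8); M=cv2.moments(dk)
    u=(np.array([M['m10'],M['m01']])/max(M['m00'],1)+.5)/k-.5+[x0,y0]; print(' grip px',u.round(2),plane(cam,u,22 if cam=='side' else 32).round(1))
# drawer front panel outer edge, z=62
e=edge(gt,tc(362,510),tc(517,497),2); print('panel ang',ang(plane('top',e[0]+e[1]*10,62)-plane('top',e[0]-e[1]*10,62)),'pts',plane('top',tc(362,508),62).round(1),plane('top',tc(517,497),62).round(1), plane('top',e[0],62).round(1))
print('filter grip',plane('top',tc(650,203),116).round(1),plane('side',sc(567,388),116).round(1),'ball',plane('top',tc(551,258),81).round(1),plane('side',sc(487,341),81).round(1))
E
python3 m.py
```

```text
top FR corner [581.3 -80.5  74. ] front edge ang -87.02 right edge -177.06
side FR corner [583.5 -80.8  74. ] front edge ang -86.9 right edge 2.96
top carrier [[210.4, 220.9], [190.6, 230.6], [179.4, 208.4], [199.1, 198.4]] ctr [441.8 360.6   6. ] [(np.float64(82.5), np.float64(116.8)), (np.float64(95.3), np.float64(26.7)), (np.float64(84.2), np.float64(-62.9)), (np.float64(95.8), np.float64(-154.3))]
 grip px [194.86 214.23] [442.1 356.9  32. ]
side carrier [[258.6, 175.4], [227.9, 181.6], [210.9, 164.9], [225.6, 134.4]] ctr [444.3 384.9   6. ] [(np.float64(108.6), np.float64(-178.7)), (np.float64(118.6), np.float64(116.4)), (np.float64(172.9), np.float64(60.3)), (np.float64(264.9), np.float64(-73.4))]
 grip px [231.78 164.73] [443.2 358.8  22. ]
panel ang -86.04093755659653 pts [450.  177.7  62. ] [456.7  62.1  62. ] [454.  106.9  62. ]
filter grip [666.1 -34.2 116. ] [662.3 -34.2 116. ] ball [632.8  35.   81. ] [636.8  35.7  81. ]
```

```bash
cat >> h.py <<'E'
YAW=3.0; O=np.array([684.4,75.0])
def rd(P): c,s=np.cos(np.radians(YAW)),np.sin(np.radians(YAW)); d=np.array(P[:2])-O; return np.array([c*d[0]+s*d[1],-s*d[0]+c*d[1]])
def wd(x,y): c,s=np.cos(np.radians(YAW)),np.sin(np.radians(YAW)); return O+[c*x-s*y,s*x+c*y]
E
python3 - <<'E'
from h import *
gt=cv2.cvtColor(cv2.imread('pics/t0.png'),6).astype(np.float32); gs=cv2.cvtColor(cv2.imread('pics/s0.png'),6).astype(np.float32)
def E(n,cam,p,q,z,h=1.6):
    g,f=(gt,tc) if cam=='top' else (gs,sc); e=edge(g,f(*p),f(*q),h); print(n,rd(plane(cam,e[0],z)).round(1))
E('panel inner top edge z62','top',(365,498),(512,486),62)
E('panel outer bottom z18','top',(365,511),(515,499),18)
E('pocket left wall outer/top z37','top',(363,365),(370,490),37)
E('pocket right z37','top',(494,360),(500,485),37)
E('side panel top outer z62','side',(170,242),(212,365),62)
E('side panel top inner z62','side',(180,240),(222,365),62)
E('side back wall floor z25','side',(312,255),(358,350),25)
E('side left floor z25','side',(200,277),(312,253),25)
E('side right wall top z37','side',(226,377),(360,347),37)
for y in(-52,52):
  for x in(-52,52): print(x,y,[((proj(c,[*wd(-56-.113*1000+x,60+np.sign(y)*46),25])-o+.5)*5-.5).round(0).tolist() for c,o in(('top',(170,110)),('side',(210,145)))])
E
```

```text
panel inner top edge z62 [-222.6   53.5]
panel outer bottom z18 [-228.6   42.1]
pocket left wall outer/top z37 [-165.3  104.7]
pocket right z37 [-171.4   11.8]
side panel top outer z62 [-227.5   44.5]
side panel top inner z62 [-219.    51.1]
side back wall floor z25 [-116.   63.]
side left floor z25 [-162.3  108.6]
side right wall top z37 [-163.1    9.6]
-52 -52 [[493.0, 491.0], [214.0, 384.0]]
52 -52 [[484.0, 356.0], [359.0, 353.0]]
-52 52 [[373.0, 499.0], [179.0, 282.0]]
52 52 [[364.0, 364.0], [320.0, 254.0]]
```

```bash
cat > go.py <<'E'
import sys
from h import *
s=r.read_state(); Rt=R.from_quat(s['ee_rot']); p=s['tool_pos']
x,y,z,yaw=map(float,sys.argv[1:5]); a=np.radians(yaw)
G=R.from_matrix(np.array([[np.cos(a),np.sin(a),0],[np.sin(a),-np.cos(a),0],[0,0,-1]]))
w=(Rt.inv()*G).as_rotvec()/np.pi; 
if np.linalg.norm(w)>.9: print('big turn')
d=Rt.inv().apply(np.array([x,y,z])-p)/200
print('t',round(s['t'],2),'pos',p.round(1),'F',s['wrist_force'].round(1),'w',round(s['width'],3)); print('row',np.r_[w,d].round(4).tolist(),'rows',int(np.ceil(np.linalg.norm(d)*200/41.7)))
E
python3 go.py 380 -480 250 20; python3 go.py 520 -300 250 20;python3 go.py 442.3 359.5 120 26.5
```

```text
t 0.1 pos [ 214.7 -586.5  230.4] F [-0.4 -0.2  0.1] w 1.0
row [-0.0006, 0.0, 0.0006, 0.9594, -0.2161, -0.0977] rows 5
t 0.1 pos [ 214.7 -586.5  230.4] F [-0.4 -0.2  0.1] w 1.0
row [-0.0006, 0.0, 0.0006, 1.9261, -0.8207, -0.0966] rows 11
t 0.1 pos [ 214.7 -586.5  230.4] F [-0.4 -0.2  0.1] w 1.0
row [-0.0006, -0.0, -0.0355, 2.6945, -4.0497, 0.5591] rows 24
```

```bash
python3 -m crank '[[[0,0,0,0.96,-0.2,-0.1,100],[0,0,0,0.96,-0.2,-0.1,100],[0,0,0,0.96,-0.2,-0.1,100],[0,0,0,0.96,-0.2,-0.1,100],[0,0,0,0.96,-0.2,-0.1,100],[0,0,0,0.96,-0.2,-0.1,100]]]' 40
python3 -m crank '[[[0,0,0,0.95,-0.6,0,60],[0,0,0,0.95,-0.6,0,60],[0,0,0,0.95,-0.6,0,60],[0,0,0,0.95,-0.6,0,60],[0,0,0,0.95,-0.6,0,60],[0,0,0,0.95,-0.6,0,60],[0,0,0,0.95,-0.6,0,60]]]'
python3 -m crank '[[[0,0,0,0.34,-0.94,0,60],[0,0,0,0.34,-0.94,0,60],[0,0,0,0.34,-0.94,0,60],[0,0,0,0.34,-0.94,0,60],[0,0,0,0.34,-0.94,0,60],[0,0,0,0.34,-0.94,0,60]]]'
python3 -m crank '[[[0,0,0,0.34,-0.94,0,60],[0,0,0,0.34,-0.94,0,60],[0,0,0,0.34,-0.94,0,60],[0,0,0,0.34,-0.94,0,60],[0,0,0,0.34,-0.94,0,60],[0,0,0,0.34,-0.94,0,60]]]'
python3 go.py 442.3 359.5 120 26.5
```

```text
t: 0.6
tool_pos: [389.5, -477.0, 251.5]
ee_rot: [0.984, 0.18, 0.002, -0.001]
wrist_force: [1.8, 0.4, 0.3]
width: 0.999
t: 1.18
tool_pos: [521.9, -299.1, 250.7]
ee_rot: [0.984, 0.179, 0.001, -0.002]
wrist_force: [-0.6, -0.5, -0.1]
width: 0.603
t: 1.68
tool_pos: [517.9, -97.5, 251.6]
ee_rot: [0.984, 0.18, 0.0, -0.001]
wrist_force: [-0.1, 0.1, 0.5]
width: 0.602
t: 2.18
tool_pos: [515.8, 102.0, 251.4]
ee_rot: [0.984, 0.179, 0.0, -0.002]
wrist_force: [-0.7, 0.4, 0.2]
width: 0.601
t 2.18 pos [515.8 102.  251.4] F [-0.7  0.4  0.2] w 0.601
row [-0.001, -0.0003, -0.0324, 0.1102, -1.3322, 0.6612] rows 8
```

```bash
python3 -m crank '[[[0,0,-0.032,0.05,-0.7,0.1,60],[0,0,-0.032,0.05,-0.7,0.1,60],[0,0,-0.032,0.05,-0.7,0.1,60],[0,0,-0.032,0.05,-0.7,0.1,60],[0,0,-0.032,0.05,-0.7,0.1,60]]]'
python3 go.py 442.3 359.5 90 26.5
```

```text
t: 2.6
tool_pos: [476.0, 233.4, 230.5]
ee_rot: [0.974, 0.227, -0.001, -0.001]
wrist_force: [-0.5, -0.8, -0.5]
width: 0.599
t 2.6 pos [476.  233.4 230.5] F [-0.5 -0.8 -0.5] w 0.599
row [-0.0006, 0.0004, -0.0013, 0.1289, -0.6387, 0.7038] rows 5
```

```bash
python3 -m crank '[[[0,0,-0.001,0.129,-0.639,0.6,60],[0,0,-0.001,0.129,-0.639,0.7,60],[0,0,-0.001,0.129,-0.639,0.7,60],[0,0,-0.001,0.129,-0.639,0.7,60],[0,0,-0.001,0.129,-0.639,0.7,60],[0,0,-0.001,0.129,-0.639,0.7,60],[0,0,-0.001,0.129,-0.639,0.7,60]]]'
python3 go.py 442.3 359.5 9 26.5
python3 - <<'E'
from h import *
b=snap('side','s1.png')[120:220,180:300]; a=snap('top','t1.png')[180:260,150:246]
cv2.imwrite('pics/c1.png',np.hstack([cv2.resize(x,(400,333),interpolation=cv2.INTER_CUBIC) for x in(b,a)])[:,:,::-1])
E
```

```text
t: 3.18
tool_pos: [445.8, 354.2, 89.9]
ee_rot: [0.974, 0.225, -0.001, 0.001]
wrist_force: [0.5, -0.2, 1.2]
width: 0.605
t 3.18 pos [445.8 354.2  89.9] F [ 0.5 -0.2  1.2] w 0.605
row [0.0003, 0.001, -0.0025, -0.0028, -0.032, 0.4044] rows 2
```

View pics/c1.png

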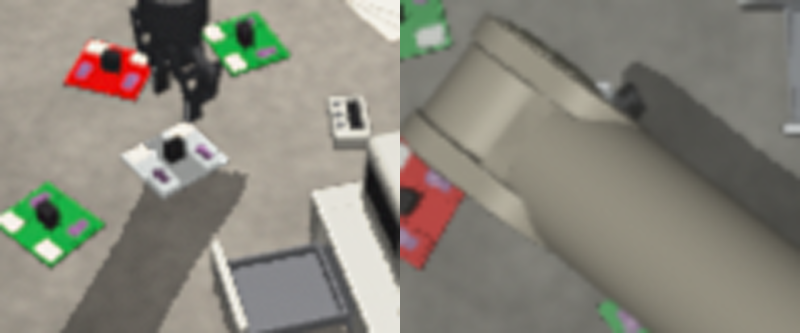

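Crop 1 shows the fingers at (190,90), open and above the silver carrier at (175,155). The lateral error is a few mm, and I'll correct it while descending.

```bash
python3 -m crank '[[[0,0,-0.002,0,-0.03,0.1,60],[0,0,-0.002,0,-0.03,0.2,60],[0,0,-0.002,0,-0.03,0.3,60],[0,0,-0.002,0,-0.03,0.37,60],[0,0,-0.002,0,-0.03,0.37,60],[0,0,-0.002,0,-0.03,0.37,60]]]'
python3 go.py 442.3 359.5 9 26.5
```

```text
t: 3.78
tool_pos: [444.7, 359.6, 18.3]
ee_rot: [0.974, 0.227, 0.0, 0.0]
wrist_force: [-0.4, 0.1, 1.0]
width: 0.599
t 3.78 pos [444.7 359.6  18.3] F [-0.4  0.1  1. ] w 0.599
row [0.0002, -0.0003, -0.0013, -0.0111, -0.0047, 0.0462] rows 1
```

```bash
python3 -m crank '[[[0,0,-0.001,-0.011,-0.003,0.04,60],[0,0,-0.001,-0.011,-0.003,0.043,60],[0,0,-0.001,-0.011,-0.003,0.043,30],[0,0,-0.001,-0.011,-0.003,0.043,15],[0,0,-0.001,-0.011,-0.003,0.043,0],[0,0,-0.001,-0.011,-0.003,0.043,0],[0,0,-0.001,-0.011,-0.003,0.043,0],[0,0,-0.001,-0.011,-0.003,0.043,0],[0,0,-0.001,-0.011,-0.003,0.043,0]]]' 40
python3 go.py 442.3 359.5 9 26.5
```

```text
t: 4.53
tool_pos: [441.4, 361.0, 9.5]
ee_rot: [0.973, 0.23, 0.001, -0.0]
wrist_force: [-0.9, -0.7, 5.5]
width: 0.201
t 4.53 pos [441.4 361.    9.5] F [-0.9 -0.7  5.5] w 0.201
row [-0.0001, -0.0004, 0.0005, 0.0009, 0.0088, 0.0023] rows 1
```

```bash
python3 -m crank '[[[0,0,0,0,0,-0.1,0],[0,0,0,0,0,-0.25,0],[0,0,0,0,0,-0.4,0],[0,0,0,0,0,-0.5,0],[0,0,0,0,0,-0.5,0]]]'
python3 -c "
from h import *; print(wd(-168.5,59.3))"
python3 go.py 513.0 125.4 110 3
```

```text
t: 4.95
tool_pos: [442.6, 362.7, 113.5]
ee_rot: [0.973, 0.23, 0.003, -0.002]
wrist_force: [0.5, 0.6, -0.2]
width: 0.204
[513.02740119 125.40012278]
t 4.95 pos [442.6 362.7 113.5] F [ 0.5  0.6 -0.2] w 0.204
row [-0.0009, -0.0021, 0.1311, -0.2165, 1.2184, 0.0141] rows 6
```

```bash
python3 -m crank '[[[0,0,0.02,-0.03,0.15,0,0],[0,0,0.05,-0.08,0.35,0,0],[0,0,0.08,-0.12,0.55,0,0],[0,0,0.11,-0.16,0.75,0,0],[0,0,0.131,-0.19,0.95,0,0],[0,0,0.131,-0.19,0.98,0,0],[0,0,0.131,-0.19,0.98,0,0]]]'
python3 go.py 513.0 125.4 100 3
```

```text
t: 5.53
tool_pos: [495.6, 163.5, 107.7]
ee_rot: [1.0, 0.023, -0.0, 0.001]
wrist_force: [0.6, 1.1, -1.5]
width: 0.2
t 5.53 pos [495.6 163.5 107.7] F [ 0.6  1.1 -1.5] w 0.2
row [0.0007, 0.0003, -0.0023, 0.0782, 0.1943, 0.039] rows 2
```

```bash
python3 -m crank '[[[0,0,-0.002,0.04,0.1,0.02,0],[0,0,-0.002,0.078,0.18,0.04,0],[0,0,-0.002,0.078,0.194,0.04,0],[0,0,-0.002,0.078,0.194,0.04,0],[0,0,-0.002,0.078,0.194,0.04,0],[0,0,-0.002,0.078,0.194,0.04,0]]]'
python3 go.py 513.0 125.4 50 3
python3 - <<'E'
from h import *
b=snap('side','s2.png')[160:260,220:340]; a=snap('top','t2.png')[150:230,210:306]
cv2.imwrite('pics/c2.png',np.hstack([cv2.resize(x,(400,333),interpolation=cv2.INTER_CUBIC) for x in(b,a)])[:,:,::-1])
E
```

```text
t: 6.03
tool_pos: [511.6, 132.2, 100.7]
ee_rot: [1.0, 0.031, -0.0, -0.0]
wrist_force: [0.6, 0.5, -1.5]
width: 0.198
t 6.03 pos [511.6 132.2 100.7] F [ 0.6  0.5 -1.5] w 0.198
row [-0.0003, 0.0001, 0.0028, 0.0051, 0.0346, 0.2534] rows 2
```

View pics/c2.png

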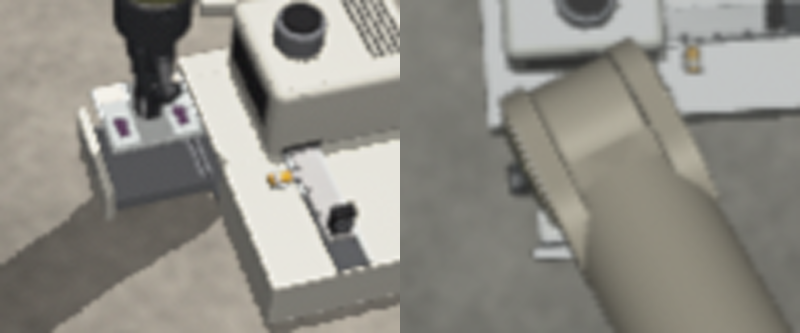

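Crop 2: the carrier (150,115) is level in the grip above the drawer pocket (155,175). I'll correct xy above the panel and then measure the plate relative to the tool.

```bash
python3 -m crank '[[[0,0,0.001,0.005,0.02,0.05,0],[0,0,0.001,0.005,0.034,0.09,0],[0,0,0.001,0.005,0.034,0.09,0],[0,0,0.001,0.005,0.034,0.09,0],[0,0,0.001,0.005,0.034,0.09,0],[0,0,0.001,0.005,0.034,0.09,0]]]'
python3 go.py 513.0 125.4 50 3
python3 - <<'E'
from h import *
I=snap('side','s3.png'); s=r.read_state(); zt=s['tool_pos'][2]-9.5+6
b=I[160:260,220:340]
cv2.imwrite('pics/c3.png',cv2.resize(b,None,fx=6,fy=6,interpolation=cv2.INTER_CUBIC)[:,:,::-1])
print(s['tool_pos'],rd(s['tool_pos']))
for x in(-48,48):
  for y in(-42,42):
    p=wd(*(rd(s['tool_pos'])+[x,y])); print(x,y,((proj('side',[*p,zt])-[220,160]+.5)*6-.5).round(0))
E
```

```text
t: 6.63
tool_pos: [513.8, 123.9, 82.9]
ee_rot: [1.0, 0.028, 0.0, -0.0]
wrist_force: [0.4, 0.0, -0.4]
width: 0.203
t 6.63 pos [513.8 123.9  82.9] F [ 0.4  0.  -0.4] w 0.203
row [-0.0001, -0.0001, 0.0011, -0.0036, -0.0078, 0.1646] rows 1
[513.82624421 123.85266944  83.01365351] [-167.78323922   57.71285918]
-48 -42 [206. 308.]
-48 42 [167. 195.]
48 -42 [373. 274.]
48 42 [328. 164.]
```

View pics/c3.png

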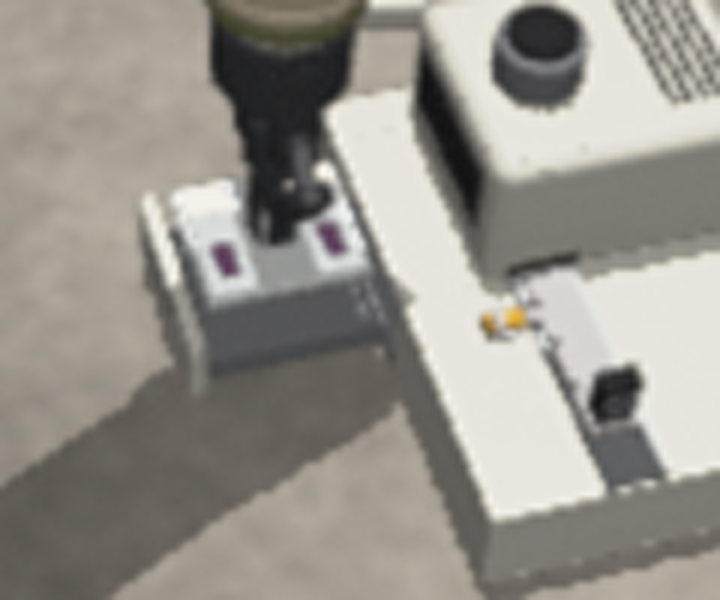

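Crop 3: plate corners are seen at front-right (206,305), back-right (370,270) and front-left (172,190). The tool pose predicts (206,308), (373,274) and (167,195), so the two agree to about 2 mm. Descending.

```bash
python3 -m crank '[[[0,0,0.001,-0.003,-0.004,0.05,0],[0,0,0.001,-0.003,-0.004,0.1,0],[0,0,0.001,-0.003,-0.004,0.14,0],[0,0,0.001,-0.003,-0.004,0.17,0],[0,0,0.001,-0.003,-0.004,0.19,0],[0,0,0.001,-0.003,-0.004,0.2,0],[0,0,0.001,-0.003,-0.004,0.2,0]]]'
python3 go.py 513.2 124.8 34.5 3
```

```text
t: 7.27
tool_pos: [512.7, 124.4, 42.1]
ee_rot: [1.0, 0.026, -0.0, -0.0]
wrist_force: [-0.1, -0.0, -0.7]
width: 0.199
t 7.27 pos [512.7 124.4  42.1] F [-0.1 -0.  -0.7] w 0.199
row [-0.0, 0.0003, 0.0, 0.0027, -0.002, 0.0381] rows 1
```

```bash
python3 -m crank '[[[0,0,0,0,0,0.01,0],[0,0,0,0,0,0.02,0],[0,0,0,0,0,0.03,0],[0,0,0,0,0,0.036,0],[0,0,0,0,0,0.036,0],[0,0,0,0,0,0.036,0]]]'
python3 go.py 513.2 124.8 34.5 3
```

```text
t: 7.77
tool_pos: [513.0, 124.4, 35.6]
ee_rot: [1.0, 0.026, 0.0, -0.0]
wrist_force: [-0.2, -0.2, -0.7]
width: 0.201
t 7.77 pos [513.  124.4  35.6] F [-0.2 -0.2 -0.7] w 0.201
row [-0.0, -0.0, 0.0, 0.0011, -0.0018, 0.0053] rows 1
```

```bash
python3 -m crank '[[[0,0,0,0,0,0.004,0],[0,0,0,0,0,0.007,0],[0,0,0,0,0,0.009,0],[0,0,0,0,0,0.009,0]]]'
python3 go.py 513.2 124.8 34.5 3
```

```text
t: 8.1
tool_pos: [513.6, 124.5, 34.4]
ee_rot: [1.0, 0.026, 0.001, -0.0]
wrist_force: [-0.3, -1.2, 3.8]
width: 0.204
t 8.1 pos [513.6 124.5  34.4] F [-0.3 -1.2  3.8] w 0.204
row [-0.0, -0.0004, -0.0, -0.0019, -0.0016, -0.0003] rows 1
```

Contact with the floor is at the expected height, with about +4.5 N. Releasing gently, then raising.

```bash
python3 -m crank '[[[0,0,0,0,0,0,24],[0,0,0,0,0,0,30],[0,0,0,0,0,0,38],[0,0,0,0,0,0,42],[0,0,0,0,0,0,42],[0,0,0,0,0,-0.1,42],[0,0,0,0,0,-0.25,42],[0,0,0,0,0,-0.45,42],[0,0,0,0,0,-0.45,42]]]'
python3 go.py 400 119 120 3
```

```text
t: 8.85
tool_pos: [516.8, 125.9, 130.9]
ee_rot: [1.0, 0.026, 0.005, -0.001]
wrist_force: [1.9, 0.8, 0.4]
width: 0.422
t 8.85 pos [516.8 125.9 130.9] F [1.9 0.8 0.4] w 0.422
row [-0.0006, -0.0033, 0.0001, -0.5855, 0.004, 0.0486] rows 3
```

```bash
python3 -m crank '[[[0,-0.003,0,-0.15,0,0,20],[0,-0.003,0,-0.3,0,0,0],[0,-0.003,0,-0.425,0,0,0],[0,-0.003,0,-0.425,0,0,0],[0,-0.003,0,-0.425,0,0,0],[0,-0.003,0,-0.425,0,0,0]]]'
python3 go.py 431.6 121 36 3
python3 - <<'E'
from h import *
I=snap('side','s4.png'); J=snap('top','t4.png')
c=[cv2.resize(I[175:235,235:307],(400,333),interpolation=cv2.INTER_CUBIC),cv2.resize(J[160:220,222:294],(400,333),interpolation=cv2.INTER_CUBIC)]
cv2.imwrite('pics/c4.png',np.hstack(c)[:,:,::-1])
E
```

```text
t: 9.35
tool_pos: [428.9, 119.9, 124.1]
ee_rot: [1.0, 0.026, -0.004, 0.0]
wrist_force: [0.1, -0.6, -0.7]
width: 0.001
t 9.35 pos [428.9 119.9 124.1] F [ 0.1 -0.6 -0.7] w 0.001
row [-0.0, 0.0025, -0.0, 0.017, -0.0047, 0.4406] rows 3
```

View pics/c4.png

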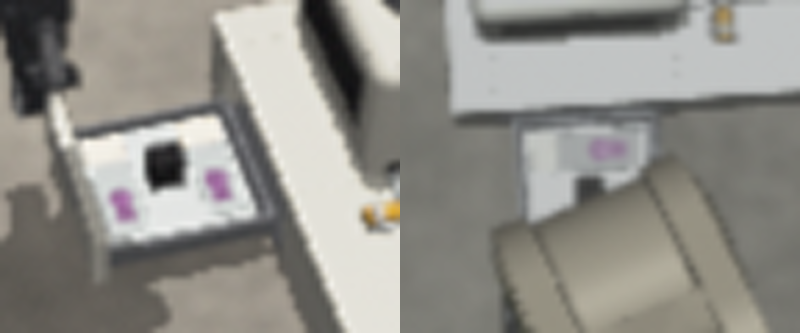

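Crop 4: the carrier lies flat and square in the pocket with gaps all round (side view grip at (165,165)). The fingers are shut and stand in front of the panel. Lowering, then pushing.

```bash
python3 -m crank '[[[0,0.002,0,-0.01,-0.005,0.15,0],[0,0.002,0,-0.01,-0.005,0.3,0],[0,0.002,0,-0.01,-0.005,0.42,0],[0,0.002,0,-0.01,-0.005,0.44,0],[0,0.002,0,-0.01,-0.005,0.44,0]]]'
python3 -m crank '[[[0,0,0,0.05,0,0,0],[0,0,0,0.1,0,0,0],[0,0,0,0.15,0,0,0],[0,0,0,0.2,0,0,0],[0,0,0,0.25,0,0,0],[0,0,0,0.3,0,0,0],[0,0,0,0.35,0,0,0],[0,0,0,0.4,0,0,0],[0,0,0,0.45,0,0,0]]]'
python3 -c "
from h import *; s=r.read_state(); print(rd(s['tool_pos']))"
```

```text
t: 9.87
tool_pos: [424.4, 120.7, 34.5]
ee_rot: [1.0, 0.026, -0.003, 0.0]
wrist_force: [0.4, -0.2, 0.6]
width: -0.002
t: 10.62
tool_pos: [516.2, 125.6, 35.5]
ee_rot: [1.0, 0.026, -0.002, 0.0]
wrist_force: [-2.2, 1.2, 1.1]
width: -0.002
[-165.30934698   59.29752542]
```

```bash
python3 -m crank '[[[0,0,0,0.03,0,0,0],[0,0,0,0.06,0,0,0],[0,0,0,0.09,0,0,0],[0,0,0,0.12,0,0,0],[0,0,0,0.14,0,0,0],[0,0,0,0.15,0,0,0]]]'
for i in 1 ; do python3 -m crank '[[[0,0,0,0.008,0,0,0],[0,0,0,0.016,0,0,0],[0,0,0,0.024,0,0,0],[0,0,0,0.024,0,0,0]]]'; done
python3 -c "
from h import *; s=r.read_state(); print(rd(s['tool_pos']))"
```

```text
t: 11.12
tool_pos: [545.6, 127.1, 35.3]
ee_rot: [1.0, 0.026, -0.002, -0.0]
wrist_force: [-1.7, -0.0, 0.9]
width: 0.0
t: 11.45
tool_pos: [550.1, 127.3, 35.4]
ee_rot: [1.0, 0.026, -0.001, 0.0]
wrist_force: [0.3, -0.3, -0.4]
width: 0.003
[-131.41491417   59.27901902]
```

```bash
python3 -m crank '[[[0,0,0,0.01,0,0,0],[0,0,0,0.02,0,0,0],[0,0,0,0.02,0,0,0]]]'; python3 -m crank '[[[0,0,0,0.01,0,0,0],[0,0,0,0.02,0,0,0],[0,0,0,0.02,0,0,0]]]'
```

```text
t: 11.7
tool_pos: [552.1, 127.5, 35.1]
ee_rot: [1.0, 0.026, -0.004, 0.0]
wrist_force: [-9.4, -1.0, 7.3]
width: -0.002
t: 11.95
tool_pos: [552.1, 127.5, 34.8]
ee_rot: [1.0, 0.027, -0.007, 0.001]
wrist_force: [-26.4, -4.2, 20.2]
width: -0.003
```

The drawer has stopped against its end stop: no travel between 0.02 steps and 26 N. Backing off and heading for the filter grip.

```bash
python3 -m crank '[[[0,0,0,-0.05,0,0,0],[0,0,0,-0.15,0,0,0],[0,0,0,-0.2,0,-0.15,0],[0,0,0,-0.2,0,-0.35,20],[0,0,0,-0.2,0,-0.55,40],[0,0,0,-0.2,0.1,-0.6,60],[0,0,0,-0.2,0.3,-0.6,60],[0,0,0,-0.2,0.5,-0.6,60],[0,0,0,-0.2,0.7,-0.6,60],[0,0,0,-0.2,0.8,-0.6,60]]]'
python3 - <<'E'
from h import *
I=snap('side','s5.png'); J=snap('top','t5.png')
c=[cv2.resize(I[155:255,255:375],(400,333),interpolation=cv2.INTER_CUBIC),cv2.resize(J[110:190,222:318],(400,333),interpolation=cv2.INTER_CUBIC)]
cv2.imwrite('pics/c5.png',np.hstack(c)[:,:,::-1])
E
python3 go.py 660.1 -34.4 150 3
```

```text
t: 12.78
tool_pos: [526.9, -40.3, 155.9]
ee_rot: [1.0, 0.023, -0.001, 0.001]
wrist_force: [0.2, -1.2, 0.2]
width: 0.599
t 12.88 pos [526.9 -40.  155.6] F [-0.4  0.6  0.3] w 0.599
row [0.0007, 0.0008, -0.0026, 0.6665, 0.0014, 0.0262] rows 4
```

View pics/c5.png

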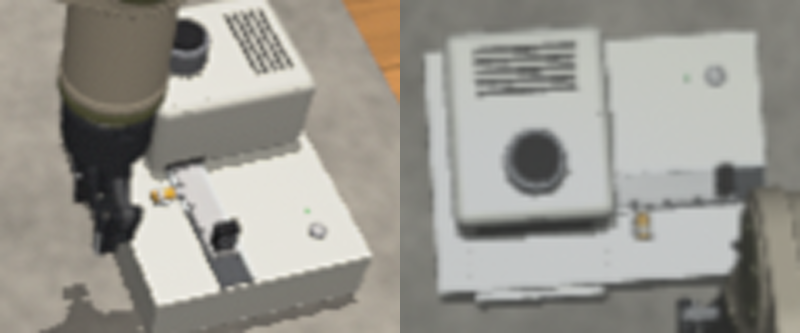

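Crop 5: the drawer panel sits flush against the reader front (top view strip at (540,293)). The bar grip is at top view (725,180) and side view (225,236). I'll refine its y position.

```bash
python3 - <<'E'
from h import *
for cam,fn,b in(('top','t0.png',(294,146,307,160)),('side','s0.png',(315,218,331,233))):
    x0,y0,x1,y1=b;k=8
    c=cv2.resize(cv2.imread('pics/'+fn)[y0:y1,x0:x1],None,fx=k,fy=k,interpolation=cv2.INTER_CUBIC); g=cv2.cvtColor(c,6)
    m=(g<62).astype(np.uint8); cs,_=cv2.findContours(m,0,1); q=max(cs,key=cv2.contourArea); x,y,w,h=cv2.boundingRect(q)
    f=lambda u,v:(np.array([u,v])+.5)/k-.5+[x0,y0]
    M=cv2.moments(q); cc=f(M['m10']/M['m00'],M['m01']/M['m00']); print(cam,'area',cv2.contourArea(q),(x,y,w,h),'centroid',cc.round(1),[rd(plane(cam,cc,z)).round(1).tolist() for z in(100,108,116)])
E
```

```text
top area 826.5 (38, 37, 24, 46) centroid [299.7 152.9] [[-31.1, -110.2], [-32.6, -109.0], [-34.1, -107.8]]
side area 2900.0 (28, 30, 63, 68) centroid [321.8 225.4] [[-29.3, -108.5], [-32.6, -113.5], [-35.9, -118.5]]
```

```bash
python3 -m crank '[[[0,0,-0.002,0.2,0,0.01,60],[0,0,-0.002,0.4,0,0.02,60],[0,0,-0.002,0.58,0,0.02,60],[0,0,-0.002,0.6665,0,0.02,60],[0,0,-0.002,0.6665,0,0.02,60],[0,0,-0.002,0.6665,0,0.02,60]]]'; python3 go.py 660.1 -34.4 90 3
```

```text
t: 13.38
tool_pos: [660.2, -25.6, 150.3]
ee_rot: [1.0, 0.03, -0.002, -0.001]
wrist_force: [-0.8, 0.0, 0.8]
width: 0.595
t 13.38 pos [660.2 -25.6 150.3] F [-0.8  0.   0.8] w 0.595
row [-0.0004, 0.0012, 0.0025, -0.0023, 0.0441, 0.3013] rows 2
```

```bash
python3 -m crank '[[[0,0.001,0.002,-0.001,0.048,0,60],[0,0.001,0.002,-0.001,0.048,0.05,60],[0,0.001,0.002,-0.001,0.048,0.15,60],[0,0.001,0.002,-0.001,0.048,0.24,60],[0,0.001,0.002,-0.001,0.048,0.28,60],[0,0.001,0.002,-0.001,0.048,0.28,60],[0,0.001,0.002,-0.001,0.048,0.28,60]]]'; python3 go.py 660.1 -35.4 90 3
```

```text
t: 13.97
tool_pos: [659.5, -37.1, 95.2]
ee_rot: [1.0, 0.026, -0.0, 0.0]
wrist_force: [0.0, -0.1, 0.6]
width: 0.597
t 13.97 pos [659.5 -37.1  95.2] F [ 0.  -0.1  0.6] w 0.597
row [0.0, 0.0002, -0.0002, 0.0036, -0.0086, 0.0258] rows 1
```

```bash
python3 -m crank '[[[0,0,0,0.003,-0.006,0.02,60],[0,0,0,0.003,-0.006,0.024,50],[0,0,0,0.003,-0.006,0.024,35],[0,0,0,0.003,-0.006,0.024,22],[0,0,0,0.003,-0.006,0.024,10],[0,0,0,0.003,-0.006,0.024,0],[0,0,0,0.003,-0.006,0.024,0],[0,0,0,0.003,-0.006,0.024,0],[0,0,0,0.003,-0.006,0.024,0]]]' 30; python3 -c "
from h import *; s=r.read_state(); print(rd(s['tool_pos']),s['wrist_force'])
print(rd(s['tool_pos'])[1]-(-85))"
```

```text
t: 14.72
tool_pos: [660.8, -35.6, 90.8]
ee_rot: [1.0, 0.026, 0.0, 0.0]
wrist_force: [-1.6, -0.3, 5.3]
width: 0.156
[ -29.33890137 -109.18528198] [-1.64065595 -0.27215     5.32652895]
-24.185281975792407
```

```bash
python3 -m crank '[[[0,0,0,0,-0.01,-0.004,0],[0,0,0,0,-0.02,-0.004,0],[0,0,0,0,-0.02,-0.004,0]]]'; python3 -m crank '[[[0,0,0,0,-0.015,0,0],[0,0,0,0,-0.03,0,0],[0,0,0,0,-0.045,0,0],[0,0,0,0,-0.06,0,0],[0,0,0,0,-0.06,0,0]]]';  python3 -c "
from h import *; s=r.read_state(); print(rd(s['tool_pos']),s['wrist_force'])"
```

```text
t: 14.97
tool_pos: [660.6, -31.9, 90.9]
ee_rot: [1.0, 0.026, 0.0, 0.0]
wrist_force: [3.2, -2.4, 0.1]
width: 0.161
t: 15.38
tool_pos: [659.8, -18.8, 90.9]
ee_rot: [1.0, 0.026, 0.0, -0.0]
wrist_force: [3.7, -0.7, -0.8]
width: 0.154
[-29.42923673 -92.39178852] [ 3.73929104 -0.66790684 -0.82001713]
```

```bash
f(){ python3 -c "
from h import *; s=r.read_state(); print(rd(s['tool_pos']).round(2),s['wrist_force'].round(2),s['joint_torque'][0].round(2))"; }; f
python3 -m crank '[[[0,0,0,0,-0.005,0,0],[0,0,0,0,-0.01,0,0],[0,0,0,0,-0.01,0,0]]]' >/dev/null; f
python3 -m crank '[[[0,0,0,0,-0.005,0,0],[0,0,0,0,-0.005,0,0]]]' >/dev/null; f
python3 -m crank '[[[0,0,0,0,-0.005,0,0],[0,0,0,0,-0.005,0,0]]]' >/dev/null; f
```

```text
[-29.43 -92.39] [ 3.74 -0.67 -0.82] 0.22
[-29.46 -91.05] [ 3.95 -2.23 -1.87] -1.04
[-29.46 -89.66] [ 6.03 -1.64 -2.64] -0.27
[-29.46 -87.86] [ 4.77  1.53 -3.31] 1.07
```

```bash
f(){ python3 -c "
from h import *; s=r.read_state(); print(rd(s['tool_pos']).round(2),s['wrist_force'].round(2),s['joint_torque'][0].round(2))"; }
python3 -m crank '[[[0,0,0,0,0,0,0],[0,0,0,0,0,0,0]]]' >/dev/null; f
python3 -m crank '[[[0,0,0,0,-0.002,0,0],[0,0,0,0,-0.002,0,0],[0,0,0,0,-0.002,0,0]]]' >/dev/null; f
python3 -c "
from h import *
I=snap('side','s6.png'); J=snap('top','t6.png')
c=[cv2.resize(I[195:235,288:336],(400,333),interpolation=cv2.INTER_CUBIC),cv2.resize(J[143:173,264:300],(400,333),interpolation=cv2.INTER_CUBIC)]
cv2.imwrite('pics/c6.png',np.hstack(c)[:,:,::-1])"; f
```

```text
[-29.48 -87.82] [ 5.44  0.53 -3.19] 0.56
[-29.45 -87.74] [ 4.86  0.44 -2.97] 0.12
[-29.49 -87.73] [ 5.7  -0.67 -2.6 ] 0.13
```

View pics/c6.png

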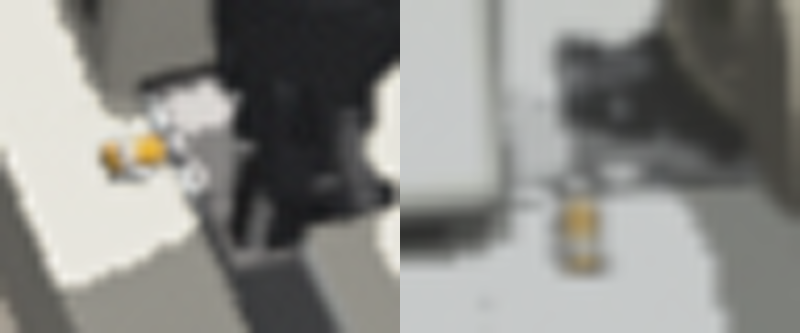

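Crop 6: the fingers hold the grip, and the brass plunger (top view (580,235), side view (140,155)) faces the bar edge. The +1.5 N pull and the stall suggest the notch. I'll probe gently: resistance should climb above the 2 N of sliding friction without motion.

```bash
f(){ python3 -c "
from h import *; s=r.read_state(); print(rd(s['tool_pos']).round(2),s['wrist_force'].round(2),s['joint_torque'][0].round(2))"; }
python3 -m crank '[[[0,0,0,0,-0.002,0,0],[0,0,0,0,-0.002,0,0],[0,0,0,0,-0.002,0,0]]]' >/dev/null; f
python3 -m crank '[[[0,0,0,0,-0.002,0,0],[0,0,0,0,-0.002,0,0],[0,0,0,0,-0.002,0,0]]]' >/dev/null; f
python3 -m crank '[[[0,0,0,0,0,0,0]]]' >/dev/null; f
python3 -m crank '[[[0,0,0,0,0,0,0]]]' >/dev/null; f
```

```text
[-29.51 -87.67] [ 5.87 -0.05 -2.77] -0.32
[-29.46 -87.62] [ 5.73 -2.11 -2.39] -0.77
[-29.47 -87.65] [ 4.75 -2.12 -3.1 ] -0.76
[-29.46 -87.64] [ 5.53 -1.52 -3.15] -0.76
```

```bash
f(){ python3 -c "
from h import *; s=r.read_state(); print(rd(s['tool_pos']).round(2),s['wrist_force'].round(2),s['joint_torque'][0].round(2))"; }
python3 -m crank '[[[0,0,0,0,-0.002,0,0],[0,0,0,0,-0.002,0,0],[0,0,0,0,-0.002,0,0]]]' >/dev/null; f
python3 -m crank '[[[0,0,0,0,-0.002,0,0],[0,0,0,0,-0.002,0,0],[0,0,0,0,-0.002,0,0]]]' >/dev/null; f
python3 -m crank '[[[0,0,0,0,0,0,0]]]' >/dev/null; f
```

```text
[-29.48 -87.57] [ 4.49 -2.57 -2.67] -1.22
[-29.49 -87.53] [ 5.85 -2.56 -3.15] -1.67
[-29.46 -87.51] [ 5.1  -2.58 -3.13] -1.66
```

Resistance is now beyond the sliding level with the bar stalled, so it is in the notch. Relaxing the push to about zero and checking that it holds still.

```bash
f(){ python3 -c "
from h import *; s=r.read_state(); print(s['t'],rd(s['tool_pos']).round(2),s['wrist_force'].round(2),s['joint_torque'][0].round(2),s['width'],s['ee_rot'].round(3))"; }
python3 -m crank '[[[0,0,0,0,0.003,0,0],[0,0,0,0,0.007,0,0],[0,0,0,0,0.007,0,0],[0,0,0,0,0.007,0,0]]]' >/dev/null; f
python3 -m crank '[[[0,0,0,0,0,0,0],[0,0,0,0,0,0,0],[0,0,0,0,0,0,0],[0,0,0,0,0,0,0],[0,0,0,0,0,0,0],[0,0,0,0,0,0,0]]]' >/dev/null; f
python3 - <<'E'
from h import *
I=snap('side','s7.png'); J=snap('top','t7.png')
c=[cv2.resize(x,(400,300),interpolation=cv2.INTER_AREA) for x in(I,J)]
d=[cv2.resize(I[190:230,280:336],(400,286),interpolation=cv2.INTER_CUBIC),cv2.resize(J[130:190,230:314],(400,286),interpolation=cv2.INTER_CUBIC)]
cv2.imwrite('pics/c7.png',np.vstack([np.hstack(c),np.hstack(d)])[:,:,::-1])
E
```

```text
18.0667 [-29.48 -87.67] [ 4.97 -1.05 -2.12] 0.01 0.15512060645833542 [ 1.     0.027  0.    -0.   ]
18.5667 [-29.48 -87.66] [ 4.19  0.06 -4.01] -0.03 0.1575391557493674 [ 1.     0.027  0.    -0.   ]
```

View pics/c7.png

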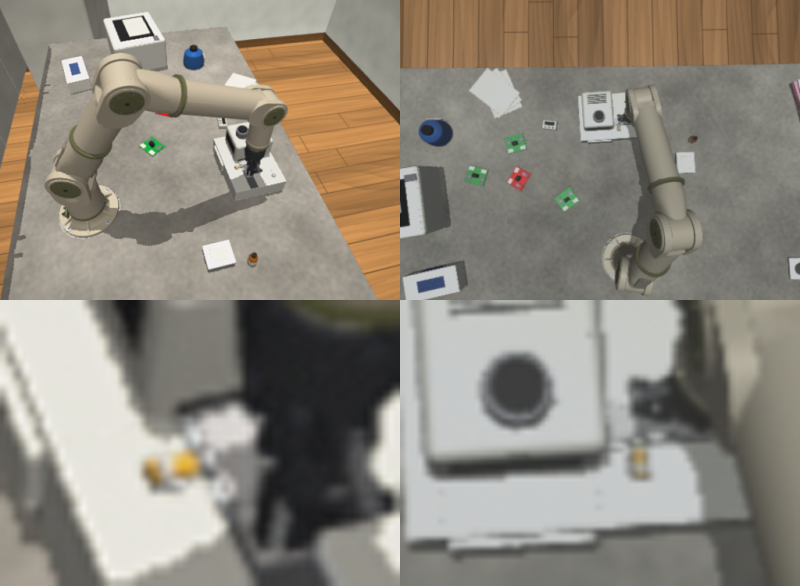

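Last picture: the slide box, bottle and timer stand where they were. The drawer strip is flush (bottom right, (525,542)), the bar is pinched and the ball is at the bar edge. One number check of the drawer, then hand in.

```bash
python3 - <<'E'
from h import *
g=cv2.cvtColor(cv2.imread('pics/t5.png'),6).astype(np.float32)
f=lambda u,v:np.array([(u-400+.5)/4.1667-.5+222,(v+.5)/4.1667-.5+110])
e=edge(g,f(478,301),f(605,295),1.6); print('panel outer bottom z18',rd(plane('top',e[0],18)).round(1),'z62',rd(plane('top',e[0],62)).round(1))
print(rd(r.read_state()['tool_pos'])); print(r.sign_off())
E
```

```text
panel outer bottom z18 [-113.8   49.8] z62 [-119.    51.4]
[-29.47986944 -87.66840172]
the job is handed in; nothing more can be done
None
```

I did the whole job in the order asked and handed it in at about 18.7 s of the 66 s allowed. No verdict came back.

- **Carrier:** I lifted the silver carrier by its grip and laid it in the drawer pocket. It came down on the floor at the expected height with about 4 N. The picture afterwards showed it flat and square with gaps all round.
- **Drawer:** I pushed it until it stopped moving, at 26 N. In the picture its front face is about 114 mm in front of the reader's centre. It measured about 228 mm when open, so it travelled about 115 mm, in line with the 110 to 119 mm start.
- **Filter bar:** I pinched its grip and slid it inward about 21.5 mm. The ball drew it in, and further pushing then met more than the sliding force without the bar moving. I eased the push to about zero, and the bar stayed still and pinched.
- **Other items:** the last pictures show the slide box, bottle and timer where they stood. The green and red look-alikes were left alone.

**Disagreements:**
- The bar stopped at y = -87.7 mm in my reader frame, against the nominal -85. The ball itself measured about 2 mm off the same way, so I put this down to calibration and trusted the feel of the notch.
- The probing push reached only about 2.6 N, not the full 5 N it takes to leave the notch.
- The bar grip still carried a side force of 4 to 5 N and about 4 N vertically at the end. Along the bar it was about zero.

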